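# Set a tent-pole section home in the pole gauge

## Task

Put the loose tent-pole section on the gauge so its length can be read: lay it in the V-groove with its plain, wide end towards the stop and a few centimetres short of it, then push it along the groove until that end touches the stop plate. Leave it lying there and do not shift anything else on the stall.

Things in the scene. Friction and masses are not known exactly. Their poses are not given: they have to be found in the camera images.
- pole_mid (a point): Loose aluminium tent-pole section lying on the table, 60-130 g: tube 28 mm thick, 140 mm long, then a narrower spigot 22 mm thick, 40 mm long; 180 mm in all. Point: on its axis, half-way along, at its balance point, 14 mm up. x runs along the pole to the plain wide end (at +90 mm); shoulder at -50, spigot end at -90 mm. It may have rolled: y, z point anywhere round it.
- pole_butt (a point): The centre of the pole's plain, wide end (28 mm in diameter); same axes as the pole's middle.
- gauge: Pole gauge, fixed to the table left or right ahead of the robot, turned up to 17 degrees: wooden board 350 mm long, 94 wide, top 32 mm up, with an aluminium V-groove along its middle and a steel stop plate across its far end (12 mm thick, 80 wide, top 68 mm up); a thin steel rule on the left of the groove. Origin: centre of its underside. x runs level along the groove to the stop, y left, z up.
- gauge_stop (a point): Where the centre of the pole's plain end touches the stop's face when home: 155 mm ahead of the gauge's origin, 46.8 mm above the table (axis height of the pole seated in the groove). Gauge's axes. The 90 degree V is 23 mm wide at its edges, which are 38.5 mm up (6.5 mm proud of the wood); vertex 27 mm up; it runs 330 mm back from the stop, its near end open.
- mug: Bystander: white mug, 80 mm wide, 78 mm tall, handle to its left, standing between gauge and pole on the side near the robot. Origin: centre of its underside.
- dubbin: Bystander: flat round dark tin, 72 mm wide, 28 mm tall, between gauge and pole. Origin: centre of its underside.
- stake: Bystander: steel tent stake lying flat, about 190 mm long, 30 mm wide, 18 mm tall, between gauge and pole on the side away from the robot, pointing roughly away from the robot. Origin: near its middle, on the table.
- mess_tin: Bystander: aluminium mess tin, 174 x 114 mm, 58 mm tall, far to the left. Origin: centre of its underside.
- mallet: Bystander: mallet with wooden handle and rubber head, 260 mm long, lying far to the right. Origin: under it, on the table.
- flask: Bystander: olive metal flask, 72 mm wide, 190 mm tall, standing far to the left. Origin: centre of its underside.
- torch: Bystander: olive angle-head torch, 144 mm tall, standing to the right, near the robot. Origin: centre of its underside.
Things that resemble listed ones, but are neither listed nor needed, are in the scene too. What is meant by the part that bears pole_mid is not purple, and is the smaller of those in its own colour.

How it is judged:
On the way:
1. the pole lies seated in the V-groove, plain end towards the stop and at least 10 mm short of it (y of pole_mid in the frame of gauge_stop between -0.003 and 0.003 m and z of pole_mid in the frame of gauge_stop between -0.003 and 0.003 m and angle between the x axis of pole_mid and the x axis of gauge_stop, either way round below 0.035 rad and x of pole_butt in the frame of gauge_stop between -0.15 and -0.01 m), for 0.2 s.
At the end, for the whole second after the job is handed in: The pole lies at rest and released in the V-groove (its middle within 3 mm of the seated line sideways and in height, parallel to the groove within 2 degrees) with its plain, wide end within 2.5 mm of the stop plate (y of pole_mid in the frame of gauge_stop between -0.003 and 0.003 m and z of pole_mid in the frame of gauge_stop between -0.003 and 0.003 m and angle between the x axis of pole_mid and the x axis of gauge_stop, either way round below 0.035 rad and x of pole_butt in the frame of gauge_stop between -0.0025 and 0.003 m and linear speed of pole below 0.01 m/s and contact force between the fingers and pole below 0.1 N); the robot touches nothing.
It fails at once if one of the other loose things on the stall is shifted by more than 25 mm (distance of any of mug, dubbin, stake, mess_tin, mallet, flask, torch from where it was at the start of the episode above 0.025 m).
It also fails if it takes over 53 s, if anything falls off the work surface, if the arm or the gripper's body presses on something with over 40 N, if the wrist force passes 120 N, or if a joint passes its speed limit or range.

## Robot

A 7-joint arm with a two-finger parallel gripper is mounted at the origin on the work surface. World frame = base frame: x ahead of the robot, y to its left, z up, the work surface at z = 0. Lengths are in m, angles in rad, forces in N, time in s.
With the tool pointing down it reaches from about 0.4 to 0.875 m from the base axis. Payload 6.5 kg.
Tool frame: the origin (TCP) lies between the finger pads; the fingertips stand bot.tips_ahead ahead of it and the grasp point (between the pads) lies 5 mm behind it (bot.tips_ahead is the distance from the TCP to the fingertips, in m); x points along the fingers, y is the direction in which the jaws open and shut, and the axes are right-handed (so a half turn about x gives the same grasp; the last joint's range is limited). The gripper opens to 88 mm and grips with 3 to 60 N. Pads are 18 mm wide; open, the fingers measure 123 mm over their backs; the gripper's body (75 mm by 187 mm) begins 45 mm behind the grasp point.
Start: joints at [-0.066, 0.536, -0.004, 1.538, 0.003, 1.067, -0.071], TCP at [0.65, 0, 0.253] pointing down, gripper open.
Joint ranges: [-2.7, 2.7], [-0.37, 2.16], [-1.27, 1.26], [0.24, 2.4], [-1.31, 4.45], [0.19, 1.91], [-2.76, 2.76]. Speed limits (rad/s): [2.39, 2.39, 3.14, 3.14, 3.14, 3.14, 3.14].

## Interface

Orientations are given as a unit quaternion [x, y, z, w].
In Python, from workcell import observe, optics, close_job, models, bot gives the robot as it stands. The module is installed in compiled form; this text tells all that it offers.
- The arm moves only by the tool drive_tool, never from a script. Its argument "steps" is a list of rows, each a list of 7 numbers: the shift along the world's x, y, z as a fraction of full scale, then the turn, a rotation vector about the world's x, y, z as a fraction of full scale, then the closure in counts, from 0 (fully open) to 255 (shut). In form: [[x, y, z, wx, wy, wz, claw], ...]. A call has 1 to 5 rows; each row is the pose to reach, as a shift and turn from the pose commanded when the call began; what a row does not reach only later rows make up. Full scale, the value 1, is 0.2 m for a shift and 60 degrees for a turn. A row lasts 1/12 s, in which the tool goes at most 41.7 mm and 7.16 degrees, less where a joint would pass 70% of its speed; a pose out of reach is approached as far as the arm can. A call with a number of a shift or a turn outside -1 to 1 is refused whole. A call with a gripper value outside its range is refused whole. The fingers move at their own pace and stop on an object; "force" is the grip in N (left out, the last holds). Time passes only in rows, so rows that repeat a pose let the fingers close. It gives the time, the measured TCP pose, the force and the opening at its end, in the units of the state.
- observe(): the state, without advancing time (a new reading comes with each control period).
- optics.camera(name): name is "scene" or "side" or "wrist"; returns a dict with "pixels" (400x640x3 uint8, red, green, blue), "intrinsics" (3x3 intrinsics, pixels), "distortion" ([k1, k2, p1, p2, k3] as OpenCV has them; the pictures are not rectified), "position" and "attitude" of the camera in the world; the wrist camera has in their place "T_tool_cam" (4x4, takes a point from camera to tool coordinates, whose origin is the TCP and whose axes are the tool frame's). Camera axes: x right, y down, z forward; pixel columns grow to the right and rows downward; lengths in m; the calibration is good to about 2 mm. A picture is of the moment at which its call begins: read the wrist's pose just before it. There is no depth.
- close_job(): hands the job in, once; it reports no verdict.
Trained networks look in the newest picture that a camera, given by its name, has taken for a name from the list of things; names that differ only in an ending like _2 or _b are one class to them, and where a whole thing is asked for, a point or a joint stands for the part that bears it (a point fixed in the world has none). Each returns a list of dicts, best first, with "p" (0 to 1); they miss things now and then, are a little off and sometimes report something else, mostly with a low value. They report only what shows in the picture. A call takes as long as a camera call. They do not tell look-alikes from the thing itself.
- models.trace(camera, name): "region" (400x640 bool, what is visible of it) and "point" ([column, row] in pixels, amid what is visible of it).
- models.tip_of(camera, name): "point" ([column, row] in pixels: a listed point, or the origin of a listed thing).
The state is a dict: "t": time; "qpos": joint angles; "dq": joint speeds; "joint_torque": joint torques, N m; "tcp_pos": TCP position; "tool_rot": TCP orientation; "contact_force": force on the tool from outside, world axes, zero at the start; "wrist_torque": the same for the moment, N m; "finger_gap": finger opening in m.
Only numpy, scipy, OpenCV 4.12 (cv2) and the standard library are available. Lean on these libraries where they do the work, as an engineer would, in place of code of your own. Each camera call takes 0.05 s, during which the arm holds its last target.

## Working session

There is one attempt and no reset: what is moved stays moved. The work goes in short steps, Python scripts to look and compute and a tool call to move; the robot and the scene stay as the last step left them, time stands still between calls to the robot, and variables do not carry over. Pictures are saved under pics/ and viewed, and the job is handed in when it is done.

Besides the shell and the picture viewer there is one more tool, called after "Request:" as a command line: name --pt "numbers of a row" for each row, then --argument value for the rest. drive_tool: Moves the arm, as the interface text tells. Shift numbers are shares of 0.2 m and turn numbers shares of 60 degrees, none past 1 either way. Its arguments: {"type":"object","properties":{"steps":{"type":"array"},"force":{"type":"number"}},"required":["steps"]}

```bash
mkdir -p pics
cat > h.py <<'E'
import numpy as np,cv2
from scipy.spatial.transform import Rotation as R
from workcell import observe, optics, close_job, models, bot
def save(n,img):
    cv2.imwrite('pics/'+n+'.png',cv2.cvtColor(img,cv2.COLOR_RGB2BGR))
def campose(c,st=None):
    if 'T_tool_cam' in c:
        T=np.eye(4);T[:3,:3]=R.from_quat(st['tool_rot']).as_matrix();T[:3,3]=st['tcp_pos']
        T=T@np.array(c['T_tool_cam']);return T[:3,:3],T[:3,3]
    a=np.array(c['attitude'])
    return (R.from_quat(a).as_matrix() if a.size==4 else a.reshape(3,3)),np.array(c['position'])
def topix(c,P,st=None):
    Rm,t=campose(c,st); rv=cv2.Rodrigues(Rm.T)[0]
    return cv2.projectPoints(np.array(P,float).reshape(-1,3),rv,-Rm.T@t,np.array(c['intrinsics']),np.array(c['distortion']))[0].reshape(-1,2)
def plane(c,uv,z,st=None):
    Rm,t=campose(c,st)
    n=cv2.undistortPoints(np.array(uv,float).reshape(-1,1,2),np.array(c['intrinsics']),np.array(c['distortion'])).reshape(-1,2)
    d=np.c_[n,np.ones(len(n))]@Rm.T
    return t+d*((z-t[2])/d[:,2])[:,None]
E
python3 - <<'E'
from h import *
print(observe(),bot.tips_ahead)
for n in ['scene','side','wrist']:
    st=observe();c=optics.camera(n);save(n+'0',c['pixels'])
    print(n,c.get('position'),c.get('attitude'),c['intrinsics'],c.get('T_tool_cam'))
    for k in ['pole_mid','gauge','mug','dubbin','stake']:
        for d in models.trace(n,k):print(n,k,round(d['p'],2),np.round(d['point']),d['region'].sum())
    for k in ['pole_mid','pole_butt','gauge','gauge_stop']:
        for d in models.tip_of(n,k):print(n,'tip',k,round(d['p'],2),np.round(d['point'],1),np.round(plane(c,[d['point']],{'pole_mid':.014,'pole_butt':.014,'gauge':0,'gauge_stop':.0468}[k],st)[0],4))
E
```

```text
{'t': 0.0, 'qpos': array([-0.06617874,  0.53717929, -0.00443321,  1.53887353,  0.00258248,
        1.06733529, -0.07117451]), 'dq': array([-8.73369138e-04,  5.05685254e-04, -6.74887136e-04, -1.88220522e-05,
       -1.06622267e-03, -4.46668375e-04, -6.58689437e-04]), 'joint_torque': array([-1.69933578e-04, -5.70981932e+01,  9.90184285e-01, -2.51597965e+01,
       -5.62433247e-02,  1.80829730e-02,  2.02785413e-04]), 'tcp_pos': array([ 6.49390969e-01, -2.89785840e-05,  2.51830461e-01]), 'tool_rot': array([-0.49950793, -0.50043236,  0.50046014, -0.49959877]), 'contact_force': array([-0.19624985,  0.43715509,  0.1525292 ]), 'wrist_torque': array([-0.02727205,  0.00501866, -0.00583547]), 'finger_gap': 0.08794271567183522} 0.014
scene [ 1.57676964 -0.19587321  0.8477637 ] [ 0.68545112  0.57366664 -0.28670999 -0.34476183] [[431.24141127   0.         318.87598745]
 [  0.         431.24141127 197.88262533]
 [  0.           0.           1.        ]] None
scene pole_mid 0.87 [285. 291.] 621
scene pole_mid 0.76 [244. 176.] 605
scene pole_mid 0.61 [252. 221.] 373
scene gauge 0.71 [386. 208.] 2208

[... 1987 characters left out ...]
3e-04 -2.28236188e-04  1.85646029e-04]
 [ 7.74130052e-04  9.52757958e-01  3.03729606e-01 -7.84001356e-02]
 [ 0.00000000e+00  0.00000000e+00  0.00000000e+00  1.00000000e+00]]
wrist pole_mid 0.87 [238. 302.] 495
wrist pole_mid 0.85 [476. 280.] 834
wrist gauge 0.58 [309.  27.] 14916
wrist mug 0.6 [ 98. 173.] 8154
wrist dubbin 0.9 [232. 153.] 2958
wrist stake 0.94 [338. 183.] 2447
wrist tip pole_mid 0.83 [247.7 310.9] [ 0.5494 -0.2041  0.014 ]
wrist tip pole_mid 0.55 [461.4 280.6] [ 0.8479 -0.1545  0.014 ]
wrist tip pole_butt 0.89 [396.3 271.4] [ 0.7573 -0.1404  0.014 ]
wrist tip pole_butt 0.65 [298.8 335.3] [ 0.6217 -0.2467  0.014 ]
wrist tip gauge_stop 0.96 [377.6  37.2] [0.709  0.1406 0.0468]
```

View pics/scene0.png

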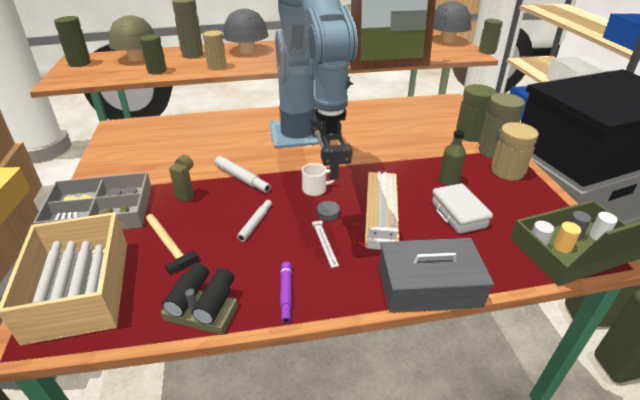

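View pics/side0.png

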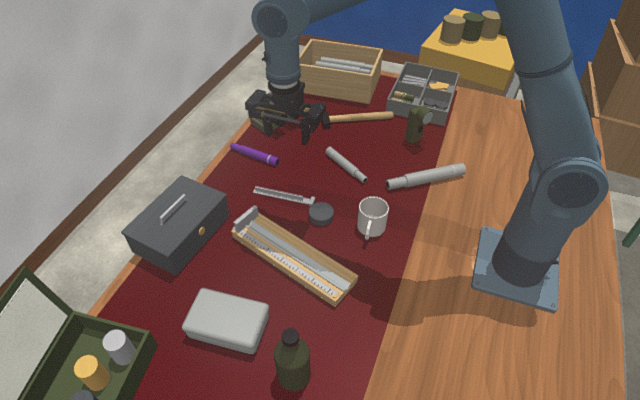

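View pics/wrist0.png

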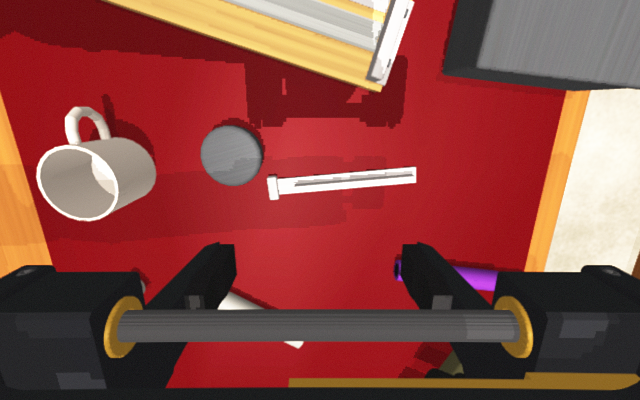

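Run:
```python
import cv2,numpy as np
s=cv2.imread('pics/scene0.png');d=cv2.imread('pics/side0.png');w=cv2.imread('pics/wrist0.png')
f=lambda i,x0,x1,y0,y1:cv2.resize(i[y0:y1,x0:x1],(390,290),interpolation=cv2.INTER_CUBIC)
cv2.imwrite('pics/crop0.png',np.vstack([np.hstack([f(s,200,300,150,250),f(s,230,350,230,320)]),np.hstack([f(d,220,480,120,200),f(w,190,330,260,370)])]))
```

```text
(no output)
```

View pics/crop0.png

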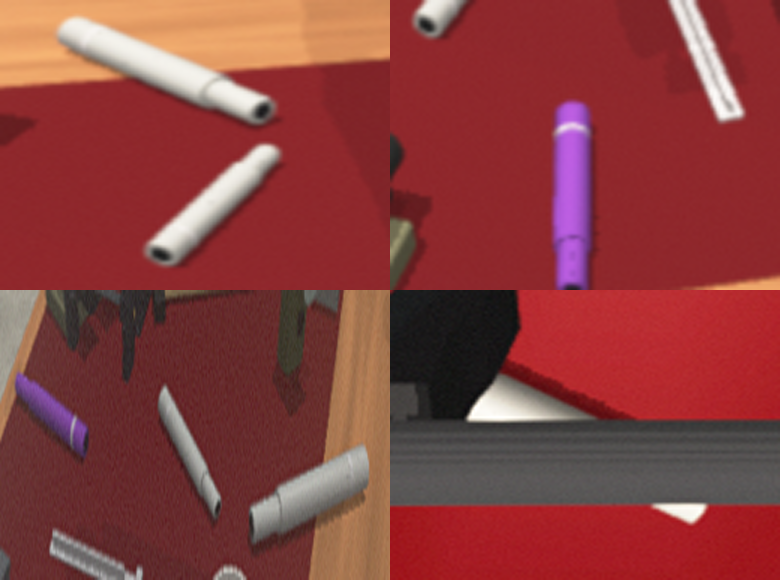

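```bash
cat > meas.py <<'E'
from h import *
from scipy.optimize import least_squares
cs={};rg={}
for n in ['scene','side']:
    c=optics.camera(n);cs[n]=c
    ds=models.trace(n,'pole_mid')
    tgt=topix(c,[[.545,-.202,.014]])[0]
    d=min(ds,key=lambda d:np.linalg.norm(d['point']-tgt));rg[n]=d['region']
    print(n,d['p'],d['point'],d['region'].sum(),tgt)
def mesh(x,y,yaw,z=.014):
    a=np.linspace(0,2*np.pi,24,endpoint=False);P=[]
    for l,r in [(.09,.014),(-.05,.014),(-.05,.011),(-.09,.011)]:
        P.append(np.c_[np.full(24,l),r*np.cos(a),r*np.sin(a)])
    P=np.array(P);M=R.from_euler('z',yaw).as_matrix()
    return [ (np.vstack(q)@M.T+[x,y,z]) for q in (P[:2],P[2:])]
def mask(c,p,s=8):
    m=np.zeros((400*s//4,640*s//4),np.uint8)
    m=np.zeros((1600,2560),np.uint8)
    for q in mesh(*p):
        h=cv2.convexHull(((topix(c,q)+.5)*4).astype(np.float32)).astype(np.int32)
        cv2.fillConvexPoly(m,h,1)
    return cv2.resize(m.astype(np.float32),(640,400),interpolation=cv2.INTER_AREA)
from scipy.optimize import minimize
def cost(p,names=('scene','side')):
    return sum(np.abs(mask(cs[n],p)-rg[n]).sum() for n in names)
p0=np.array([.545,-.202,np.deg2rad(-38)])
for names in [('scene',),('side',),('scene','side')]:
    r=minimize(cost,p0,args=(names,),method='Nelder-Mead',options=dict(initial_simplex=[p0,p0+[.01,0,0],p0+[0,.01,0],p0+[0,0,.1]]))
    print(names,r.x[:2],np.rad2deg(r.x[2]),r.fun)
for k in ['torch','mug','flask','mallet','mess_tin','dubbin','stake']:
    for n in cs:
        for d in models.tip_of(n,k)[:3]:print(k,n,round(d['p'],2),np.round(plane(cs[n],[d['point']],0)[0],3))
# gauge zoom
for n in cs:
    u=topix(cs[n],[[.56,.19,.03]])[0].astype(int)
    im=cs[n]['pixels'][u[1]-65:u[1]+65,u[0]-85:u[0]+85]
    save('g_'+n,cv2.resize(im,None,fx=4.6,fy=4.6,interpolation=cv2.INTER_CUBIC));print(n,u-[85,65])
E
python3 meas.py
```

```text
scene 0.65 [252.8, 218.5] 417 [256.10091168 218.08484237]
side 0.87 [341.6, 164.2] 401 [346.05027803 165.41236071]
('scene',) [ 0.54513514 -0.20384052] -29.627831494574153 37.1875
('side',) [ 0.54651662 -0.20571901] -31.680764765346137 44.1875
('scene', 'side') [ 0.54554914 -0.20454721] -30.60652982877414 92.6875
torch scene 0.77 [ 0.389 -0.41   0.   ]
torch side 0.76 [ 0.38  -0.415  0.   ]
torch side 0.41 [ 0.729  0.097 -0.   ]
mug scene 0.94 [ 0.418 -0.009  0.   ]
mug side 0.8 [0.405 0.011 0.   ]
mug side 0.5 [ 0.376 -0.426  0.   ]
flask scene 0.58 [0.453 0.456 0.   ]
flask scene 0.27 [ 0.683 -0.025  0.   ]
flask side 0.7 [0.432 0.468 0.   ]
mallet scene 0.74 [ 0.587 -0.464 -0.   ]
mallet scene 0.41 [ 0.624  0.428 -0.   ]
mallet side 0.83 [ 0.597 -0.462  0.   ]
mess_tin scene 0.61 [0.617 0.425 0.   ]
mess_tin side 0.87 [ 0.625  0.422 -0.   ]
mess_tin side 0.59 [ 0.378 -0.411  0.   ]
dubbin scene 0.57 [ 0.536  0.016 -0.   ]
dubbin scene 0.5 [0.658 0.168 0.   ]
dubbin scene 0.22 [ 0.609 -0.26  -0.   ]
dubbin side 0.86 [0.546 0.02  0.   ]
dubbin side 0.62 [ 0.681 -0.015 -0.   ]
stake scene 0.93 [ 0.682 -0.014  0.   ]
stake side 0.66 [ 0.688 -0.016  0.   ]
stake side 0.3 [0.621 0.42  0.   ]
scene [296 138]
side [206 188]
```

```bash
sleep 1
```

```text
(no output)
```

View pics/g_scene.png

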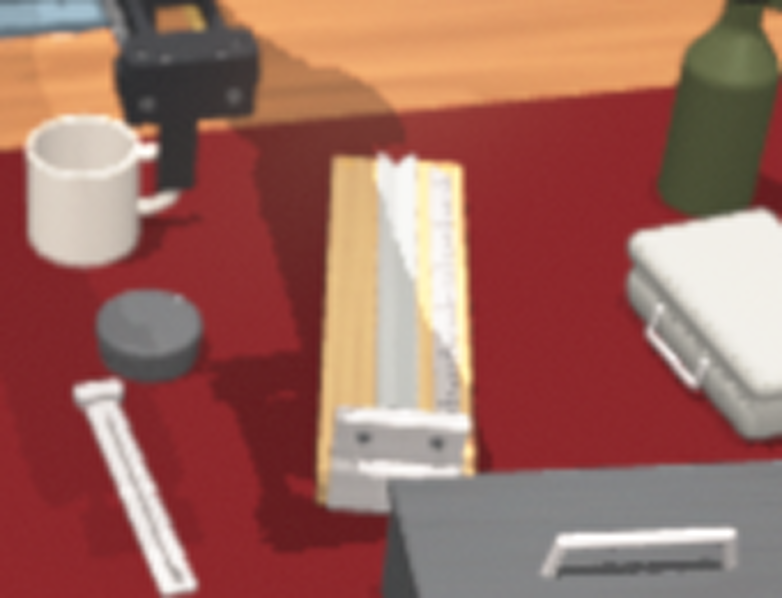

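View pics/g_side.png

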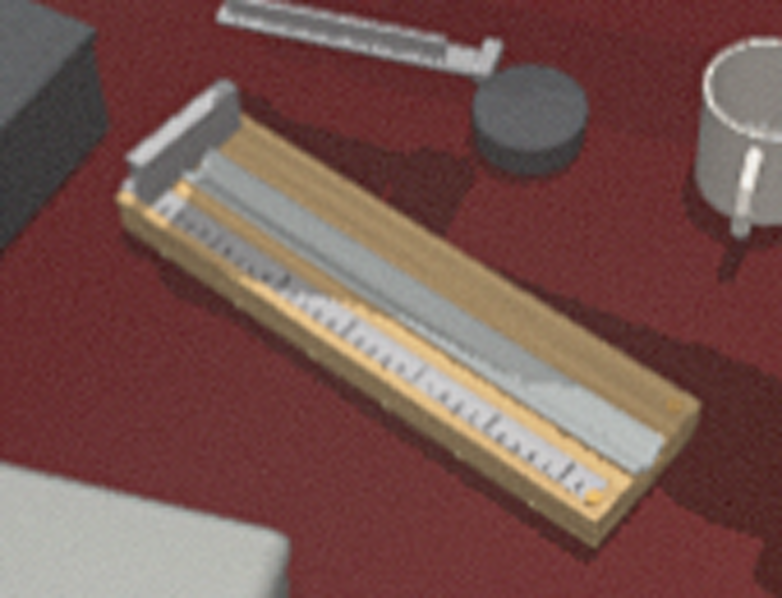

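Run:
```python
from h import *
c=optics.camera('side')
off=np.array([206,188])
P={'NR':(699,403),'NL':(597,525),'FL':(122,195)}
q={k:plane(c,[np.array(v)/4.6+off],.032)[0] for k,v in P.items()};print(q)
g=[plane(c,[np.array(v)/4.6+off],.0385)[0] for v in [(665,435),(640,470),(212,155),(188,177)]];print(np.round(g,4))
a=(g[0]+g[1])/2;b=(g[2]+g[3])/2;d=b-a;print(np.linalg.norm(d),np.rad2deg(np.arctan2(d[1],d[0])))
d=q['FL']-q['NL'];print(np.linalg.norm(d),np.rad2deg(np.arctan2(d[1],d[0])),np.linalg.norm(q['NR']-q['NL']))
print(observe()['t'])
```

```text
{'NR': array([0.38086737, 0.19430223, 0.032     ]), 'NL': array([0.40658627, 0.28479414, 0.032     ]), 'FL': array([0.73966366, 0.17907767, 0.032     ])}
[[0.3905 0.2244 0.0385]
 [0.3957 0.2496 0.0385]
 [0.7013 0.1365 0.0385]
 [0.7067 0.1571 0.0385]]
0.32372209010557745 -16.183480422861198
0.34945173955263503 -17.60907959000731 0.09407575722370382
2.45
```

Request:
drive_tool --pt "-0.1 -0.15 -0.05 0 0 0.1 0" --pt "-0.2 -0.3 -0.1 0 0 0.2 0" --pt "-0.3 -0.45 -0.15 0 0 0.3 0" --pt "-0.4 -0.6 -0.2 0 0 0.4 0" --pt "-0.4 -0.75 -0.25 0 0 0.5 0" --force 20

```text
t: 2.87
tcp_pos: [0.5664, -0.1516, 0.2023]
tool_rot: [0.352, 0.614, -0.353, 0.612]
contact_force: [-0.4, -1.5, 0.5]
finger_gap: 0.0878
```

Request:
drive_tool --pt "-0.05 -0.1 -0.05 0 0 0.1 0" --pt "-0.12 -0.2 -0.1 0 0 0.2 0" --pt "-0.12 -0.27 -0.15 0 0 0.3 0" --pt "-0.12 -0.27 -0.15 0 0 0.4 0" --pt "-0.12 -0.27 -0.15 0 0 0.5 0"

```text
t: 3.28
tcp_pos: [0.5451, -0.2055, 0.172]
tool_rot: [0.182, 0.684, -0.182, 0.683]
contact_force: [0.7, 0.4, -0.2]
finger_gap: 0.0884
```

```bash
cat > w.py <<'E'
from h import *
import sys
st=observe();c=optics.camera('wrist')
Rm=R.from_quat(st['tool_rot']).as_matrix()
print(st['t'],st['tcp_pos'],'x',np.round(Rm[:,0],3),'yaw y',np.rad2deg(np.arctan2(Rm[1,1],Rm[0,1])),st['contact_force'],st['finger_gap'])
save(sys.argv[1],c['pixels'])
for k in sys.argv[2:]:
    n,z=k.split(':')
    for d in models.tip_of('wrist',n):print(n,round(d['p'],2),np.round(d['point'],1),np.round(plane(c,[d['point']],float(z),st)[0],4))
E
python3 w.py w1 pole_mid:.014 pole_butt:.014 gauge_stop:.0468
```

```text
3.2833 [ 0.54511003 -0.20551913  0.17204423] x [-0.001 -0.    -1.   ] yaw y 60.148734072412026 [ 0.74334976  0.41591436 -0.20557473] 0.08842410921041399
pole_mid 0.68 [316.5 191.2] [ 0.547  -0.2088  0.014 ]
pole_butt 0.58 [318.4 271.4] [ 0.6254 -0.2516  0.014 ]
```

View pics/w1.png

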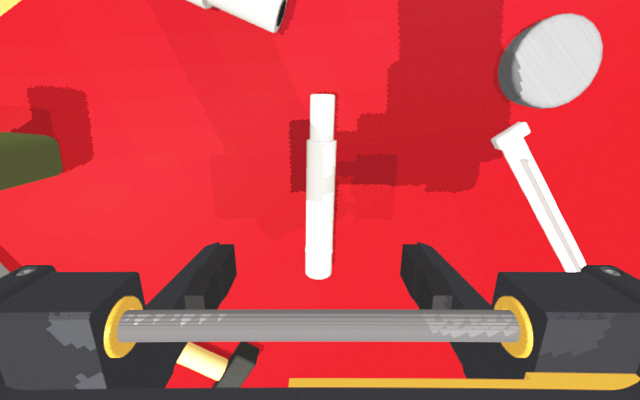

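Run:
```python
from h import *
st=observe();c=optics.camera('wrist')
im=c['pixels'].astype(int)
# edges of white per row
m=(im[:,:,1]>150)&(im[:,:,2]>140)
for v in [100,115,130,150,180,210,240,260]:
    u=[x for x in range(290,345) if m[v,x]]
    p=plane(c,[[u[0]-.5,v],[u[-1]+.5,v]],.014,st)
    print(v,u[0],u[-1],np.round(p[:,:2].mean(0),4),np.linalg.norm(p[0]-p[1]))
print(plane(c,[[322,94]],.02,st),plane(c,[[318,277]],.014,st))
```

```text
100 307 331 [ 0.4759 -0.1622] 0.02252575387412146
115 307 331 [ 0.4871 -0.1687] 0.02285945788974231
130 307 330 [ 0.4984 -0.1759] 0.022273403761288627
150 304 333 [ 0.5144 -0.1851] 0.02840466545426398
180 304 332 [ 0.5393 -0.2002] 0.0283097160227238
210 304 331 [ 0.5659 -0.2163] 0.028199378445975316
240 304 330 [ 0.5942 -0.2334] 0.028072247498537165
260 304 329 [ 0.614  -0.2455] 0.027623264057570367
[[ 0.47294551 -0.15749355  0.02      ]] [[ 0.63251466 -0.25450893  0.014     ]]
```

Request:
drive_tool --pt "0.01 0 -0.2 0 0 -0.02 0" --pt "0.01 0 -0.4 0 0 -0.02 0" --pt "0.01 0 -0.6 0 0 -0.02 0" --pt "0.01 0 -0.7 0 0 -0.02 0" --pt "0.01 0 -0.76 0 0 -0.02 0"

```text
t: 3.95
tcp_pos: [0.5463, -0.2031, 0.0178]
tool_rot: [0.19, 0.682, -0.191, 0.679]
contact_force: [-0.2, -0.4, -0.4]
finger_gap: 0.0881
```

Request:
drive_tool --pt "0 0 0 0 0 0 160" --pt "0 0 0 0 0 0 255" --pt "0 0 0 0 0 0 255" --pt "0 0 0 0 0 0 255" --pt "0 0 0 0 0 0 255" --force 25

```text
t: 4.37
tcp_pos: [0.5491, -0.2044, 0.0223]
tool_rot: [0.19, 0.68, -0.19, 0.682]
contact_force: [-0.1, -0.3, 0.1]
finger_gap: 0.0569
```

Request:
drive_tool --pt "0 0 0 0 0 0 255" --pt "0 0 0 0 0 0 255" --pt "0 0 0 0 0 0 255" --pt "0 0 0 0 0 0 255"

```text
t: 4.7
tcp_pos: [0.548, -0.204, 0.0209]
tool_rot: [0.19, 0.681, -0.19, 0.681]
contact_force: [-0.6, 0.2, 1.0]
finger_gap: 0.0307
```

Request:
drive_tool --pt "0 0 0 0 0 0 255" --pt "0 0 0 0 0 0 255" --pt "0 0 0 0 0 0 255"

```text
t: 4.95
tcp_pos: [0.548, -0.2041, 0.0208]
tool_rot: [0.19, 0.681, -0.19, 0.681]
contact_force: [-0.7, 0.2, 0.6]
finger_gap: 0.0272
```

Request:
drive_tool --pt "0 0 0.1 0 0 0 255" --pt "0 0 0.25 0 0 0 255" --pt "0 0 0.45 0 0 0 255" --pt "0 0 0.65 0 0 0 255" --pt "0 0 0.85 0 0 0 255"

```text
t: 5.37
tcp_pos: [0.5473, -0.2037, 0.192]
tool_rot: [0.19, 0.682, -0.19, 0.681]
contact_force: [0.3, -0.3, -1.1]
finger_gap: 0.0269
```

```bash
python3 w.py w2 pole_mid:.17 pole_butt:.17; for i in 1 2; do python3 -c "
from h import *
optics.camera('side');s=observe();print(s['t'],s['tcp_pos'],s['finger_gap'],s['contact_force'])"; done
```

```text
5.3667 [ 0.54731213 -0.20365045  0.19203017] x [-0.001  0.001 -1.   ] yaw y 58.81479264819355 [ 0.31791124 -0.33010998 -1.09130359] 0.026928728572890623
pole_mid 0.71 [318.  266.8] [ 0.5552 -0.2089  0.17  ]
5.5667 [ 0.54833504 -0.20415649  0.19147858] 0.02745301554297445 [-0.15089157 -0.29030884 -2.2269069 ]
5.6167 [ 0.54728849 -0.20383152  0.18993776] 0.027429479160335828 [-0.51468539  1.07218437 -1.5677856 ]
```

View pics/w2.png

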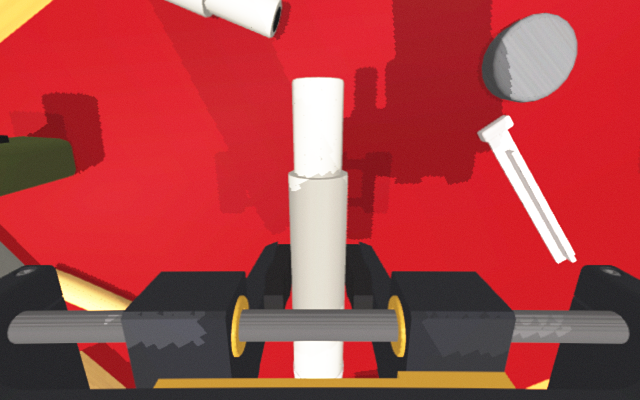

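Run:
```python
from h import *
st=observe();c=optics.camera('wrist')
st['tcp_pos']=np.array([.5478,-.2039,.191])
ez=st['tcp_pos'][2]-.006
d=np.array([np.cos(np.deg2rad(-31.1)),np.sin(np.deg2rad(-31.1)),0])
for off in [-.004,0,.004]:
  for pitch in [-3,0,3]:
    a=d*np.cos(np.deg2rad(pitch))+[0,0,np.sin(np.deg2rad(pitch))]
    o=st['tcp_pos']*[1,1,0]+[0,0,ez]+off*d
    top=np.array([0,0,1.])
    print(off,pitch,np.round(topix(c,[o-.09*a+.011*top,o-.05*a+.014*top],st),1).tolist())
```

```text
-0.004 -3 [[318.4, 59.3], [318.6, 168.0]]
-0.004 0 [[318.4, 60.7], [318.6, 166.5]]
-0.004 3 [[318.3, 62.6], [318.6, 165.5]]
0 -3 [[318.4, 71.2], [318.6, 177.7]]
0 0 [[318.4, 72.2], [318.6, 176.1]]
0 3 [[318.4, 73.7], [318.6, 174.8]]
0.004 -3 [[318.4, 82.9], [318.6, 187.2]]
0.004 0 [[318.4, 83.4], [318.6, 185.4]]
0.004 3 [[318.4, 84.5], [318.6, 184.0]]
```

Request:
drive_tool --pt "0.02 0.15 0 0 0 0.03 255" --pt "0.04 0.34 0 0 0 0.06 255" --pt "0.06 0.53 0 0 0 0.08 255" --pt "0.08 0.72 0 0 0 0.1 255" --pt "0.09 0.92 0 0 0 0.12 255"

```text
t: 6.08
tcp_pos: [0.5649, -0.0187, 0.1886]
tool_rot: [0.147, 0.693, -0.147, 0.691]
contact_force: [0.9, -0.3, -1.0]
finger_gap: 0.0271
```

Request:
drive_tool --pt "0.02 0.2 0 0 0 0.03 255" --pt "0.04 0.4 0 0 0 0.06 255" --pt "0.06 0.6 0 0 0 0.08 255" --pt "0.08 0.8 0 0 0 0.1 255" --pt "0.09 0.99 0 0 0 0.115 255"

```text
t: 6.5
tcp_pos: [0.5828, 0.18, 0.1885]
tool_rot: [0.104, 0.7, -0.105, 0.698]
contact_force: [0.7, -0.1, -0.5]
finger_gap: 0.0271
```

Request:
drive_tool --pt "0 0 0 0 0 0 255" --pt "0 0 0 0 0 0 255" --pt "0 0 0 0 0 0 255" --pt "0 0 0 0 0 0 255"

```text
t: 6.83
tcp_pos: [0.5837, 0.1757, 0.1894]
tool_rot: [0.105, 0.7, -0.107, 0.699]
contact_force: [0.2, 0.2, -1.9]
finger_gap: 0.0277
```

```bash
python3 w.py w3 gauge_stop:.0468
python3 - <<'E'
from h import *
for n in ['scene','side']:
    c=optics.camera(n);save(n+'3',c['pixels'])
    d=models.tip_of(n,'gauge_stop')
    for x in d: print(n,x['p'],plane(c,[x['point']],.0468))
E
```

```text
6.8333 [0.58366034 0.17569578 0.18940751] x [-0.002 -0.002 -1.   ] yaw y 72.77005977610149 [ 0.19944604  0.15781459 -1.88222832] 0.02769845815731907
scene 0.92 [[0.7086531  0.14679641 0.0468    ]]
side 0.79 [[0.70319113 0.14162762 0.0468    ]]
```

View pics/w3.png

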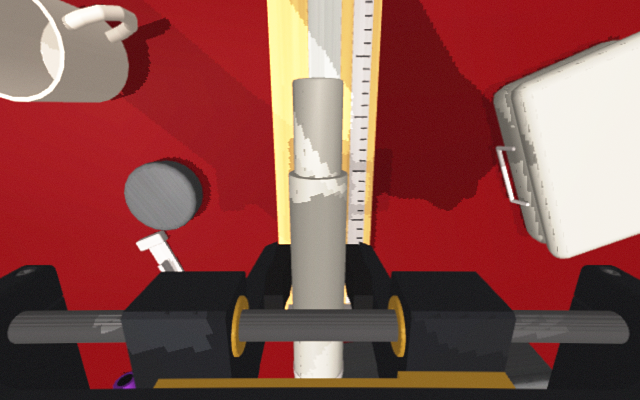

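View pics/side3.png

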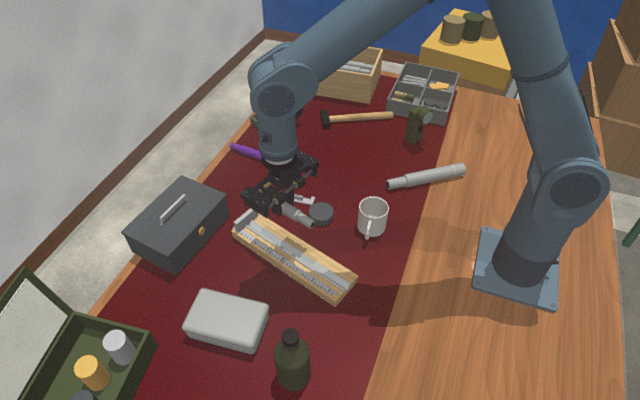

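Run:
```python
from h import *
st=observe();c=optics.camera('wrist');im=c['pixels'].astype(int)
T=[]
for i in range(6):
    optics.camera('wrist');s=observe();T.append(np.r_[s['tcp_pos'],s['tool_rot']*np.sign(s['tool_rot'][1])])
T=np.array(T);print(T.std(0),T.mean(0));st['tcp_pos']=T[:,:3].mean(0);q=T[:,3:].mean(0);st['tool_rot']=q/np.linalg.norm(q)
M=R.from_quat(st['tool_rot']).as_matrix();print('jaw yaw',np.rad2deg(np.arctan2(M[1,1],M[0,1])),M[:,0])
g=im[:,:,1];m=g>100
C=[]
for v in list(range(2,240,14)):
    a=[x for x in range(240,300) if m[v,x]][0]-.5;b=[x for x in range(350,400) if m[v,x]][-1]+.5
    p=plane(c,[[a,v],[b,v]],.032,st);C.append(np.r_[p[0,:2],p[1,:2]]);
    print(v,a,b,np.round(np.linalg.norm(p[0]-p[1]),4),np.round(p[:,:2].mean(0),4))
C=np.array(C)
for k in (0,2):
    f=np.polyfit(C[:,k],C[:,k+1],1);r=C[:,k+1]-np.polyval(f,C[:,k]);print(np.rad2deg(np.arctan(f[0])),r.std(), np.polyval(f,[.4,.58,.7]))
save('w3z',cv2.resize(c['pixels'][0:130,250:400],None,fx=4.5,fy=4.5,interpolation=cv2.INTER_CUBIC))
```

```text
[1.97496750e-05 1.32955369e-04 9.55938257e-06 5.52113662e-05
 1.57993307e-05 7.44611287e-05 7.00559693e-06] [ 0.58402443  0.17788457  0.19078994  0.10518356  0.69919197 -0.10516392
  0.69929075]
jaw yaw 72.89238652919197 [ 1.42266240e-04  6.68839928e-06 -9.99999990e-01]
2 264.5 379.5 0.0944 [0.4342 0.2272]
16 265.5 378.5 0.094 [0.4438 0.2243]
30 265.5 378.5 0.0952 [0.4536 0.2213]
44 266.5 377.5 0.0947 [0.4637 0.2182]
58 267.5 376.5 0.0943 [0.4741 0.2151]
72 267.5 375.5 0.0947 [0.4846 0.2114]
86 268.5 375.5 0.0951 [0.4956 0.2085]
100 269.5 374.5 0.0946 [0.5069 0.2051]
114 269.5 373.5 0.0949 [0.5183 0.2011]
128 270.5 373.5 0.0953 [0.5304 0.198 ]
142 271.5 372.5 0.0948 [0.5426 0.1942]
156 272.5 371.5 0.0943 [0.5552 0.1904]
170 272.5 370.5 0.0946 [0.568 0.186]
184 273.5 370.5 0.095 [0.5815 0.1824]
198 274.5 369.5 0.0944 [0.5952 0.1782]
212 274.5 368.5 0.0948 [0.6092 0.1735]
226 275.5 368.5 0.0952 [0.6239 0.1695]
-17.016474073233468 0.0002719562252500692 [0.18819237 0.13310425 0.09637884]
-16.902024752052927 0.0002757619755479781 [0.286954   0.23225887 0.19579545]
```

View pics/w3z.png

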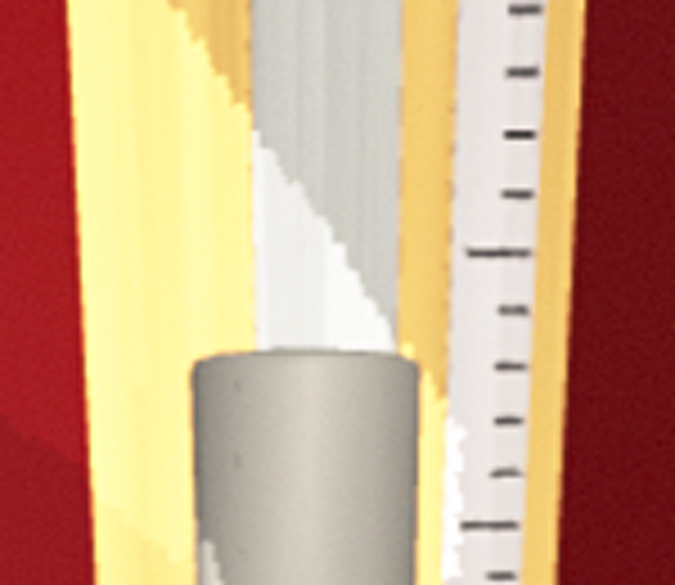

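Request:
drive_tool --pt "0.005 0.0165 -0.1 0 0 0 255" --pt "0.005 0.0165 -0.25 0 0 0 255" --pt "0.005 0.0165 -0.4 0 0 0 255" --pt "0.005 0.0165 -0.55 0 0 0 255" --pt "0.005 0.0165 -0.64 0 0 0 255"

```text
t: 7.9
tcp_pos: [0.5835, 0.1807, 0.0598]
tool_rot: [0.104, 0.7, -0.106, 0.698]
contact_force: [-1.4, -1.2, -1.7]
finger_gap: 0.0273
```

Request:
drive_tool --pt "0 0 0 0 0 0 255" --pt "0 0 0 0 0 0 255" --pt "0 0 0 0 0 0 255"

```text
t: 8.15
tcp_pos: [0.586, 0.1818, 0.0641]
tool_rot: [0.105, 0.699, -0.105, 0.7]
contact_force: [-0.2, -0.7, -1.7]
finger_gap: 0.0271
```

```bash
python3 w.py w4
python3 - <<'E'
from h import *
a=[]
for n in ['scene','side']:
    c=optics.camera(n);u=topix(c,[[.585,.18,.06]])[0].astype(int)
    a.append(cv2.resize(c['pixels'][u[1]-50:u[1]+50,u[0]-65:u[0]+65],None,fx=3,fy=4.5,interpolation=cv2.INTER_CUBIC))
save('s4',np.hstack(a))
E
```

```text
8.15 [0.58600694 0.18184969 0.06410508] x [ 0.002  0.001 -1.   ] yaw y 72.90701500284555 [-0.1929754  -0.73093169 -1.65291439] 0.027133021778808136
```

View pics/w4.png

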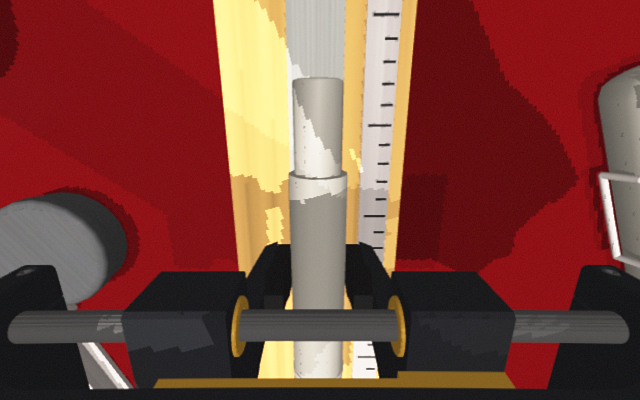

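View pics/s4.png

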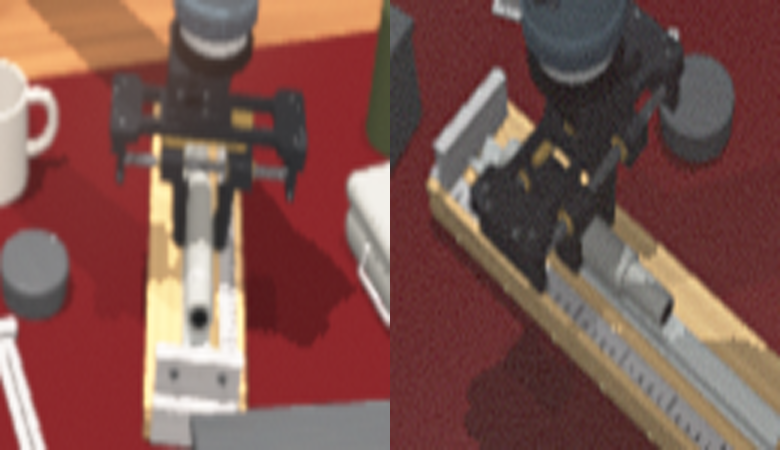

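Request:
drive_tool --pt "0 0 -0.015 0 0 0 255" --pt "0 0 -0.025 0 0 0 255" --pt "0 0 -0.035 0 0 0 255" --pt "0 0 -0.035 0 0 0 255" --pt "0 0 -0.035 0 0 0 255"

```text
t: 8.72
tcp_pos: [0.5849, 0.1812, 0.0555]
tool_rot: [0.105, 0.699, -0.105, 0.699]
contact_force: [0.3, -0.9, -1.0]
finger_gap: 0.0272
```

```bash
python3 w.py w5
```

```text
8.7167 [0.58487072 0.18122888 0.05554462] x [-0. -0. -1.] yaw y 72.89915239585238 [ 0.32525172 -0.86347763 -0.95712805] 0.027185799556708287
```

Request:
drive_tool --pt "0 0 -0.003 0 0 0 255" --pt "0 0 -0.006 0 0 0 255" --pt "0 0 -0.009 0 0 0 255" --pt "0 0 -0.011 0 0 0 255" --pt "0 0 -0.011 0 0 0 255"

```text
t: 9.18
tcp_pos: [0.585, 0.1812, 0.0537]
tool_rot: [0.105, 0.699, -0.105, 0.699]
contact_force: [-0.9, -0.3, 1.2]
finger_gap: 0.0268
```

Request:
drive_tool --pt "0 0 -0.002 0 0 0 180" --pt "0 0 -0.002 0 0 0 130" --pt "0 0 -0.002 0 0 0 130" --pt "0 0 -0.002 0 0 0 130" --pt "0 0 -0.002 0 0 0 130"

```text
t: 9.6
tcp_pos: [0.585, 0.1814, 0.053]
tool_rot: [0.105, 0.699, -0.105, 0.699]
contact_force: [0.2, 0.4, 0.7]
finger_gap: 0.0429
```

Request:
drive_tool --pt "0 0 0.02 0 0 0 130" --pt "0 0 0.1 0 0 0 130" --pt "0 0 0.25 0 0 0 130" --pt "0 0 0.4 0 0 0 130" --pt "0 0 0.4 0 0 0 130"

```text
t: 10.02
tcp_pos: [0.5883, 0.1828, 0.139]
tool_rot: [0.107, 0.696, -0.104, 0.702]
contact_force: [1.8, 0.9, -0.7]
finger_gap: 0.0434
```

```bash
python3 w.py w6 pole_mid:.0468 pole_butt:.0468 gauge_stop:.0468
python3 - <<'E'
from h import *
a=[]
for n in ['scene','side']:
    c=optics.camera(n);u=topix(c,[[.62,.16,.06]])[0].astype(int)
    a.append(cv2.resize(c['pixels'][u[1]-50:u[1]+50,u[0]-65:u[0]+65],None,fx=3,fy=4.5,interpolation=cv2.INTER_CUBIC))
    for k in ['pole_mid','pole_butt']:
        for d in models.tip_of(n,k):print(n,k,d['p'],plane(c,[d['point']],.0468))
save('s6',np.hstack(a))
E
```

```text
10.0167 [0.58834828 0.18280326 0.13896515] x [ 0.009  0.003 -1.   ] yaw y 72.89330503864385 [ 1.78103375  0.89482744 -0.72969952] 0.04335262896249689
pole_mid 0.86 [310.9 206.8] [0.5847 0.1783 0.0468]
pole_butt 0.77 [313.4 303.4] [0.6693 0.1538 0.0468]
gauge_stop 0.89 [310.9 347.6] [0.7136 0.1375 0.0468]
scene pole_mid 0.97 [[ 0.34746357 -0.23749195  0.0468    ]]
scene pole_mid 0.97 [[ 0.87093342 -0.15126563  0.0468    ]]
scene pole_mid 0.71 [[0.58771658 0.17841345 0.0468    ]]
scene pole_butt 0.85 [[ 0.25831503 -0.31723633  0.0468    ]]
scene pole_butt 0.79 [[0.66736802 0.14737278 0.0468    ]]
scene pole_butt 0.73 [[ 0.7901501  -0.13643712  0.0468    ]]
scene pole_butt 0.39 [[0.60853744 0.18559172 0.0468    ]]
side pole_mid 0.97 [[ 0.29129967 -0.21074796  0.0468    ]]
side pole_mid 0.79 [[ 0.82670078 -0.10678094  0.0468    ]]
side pole_mid 0.75 [[0.58584213 0.19608627 0.0468    ]]
side pole_butt 0.78 [[0.68950353 0.15420517 0.0468    ]]
side pole_butt 0.63 [[ 0.19247874 -0.30364699  0.0468    ]]
```

View pics/w6.png

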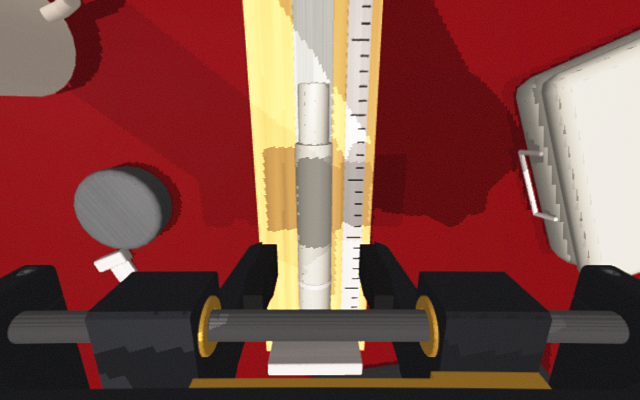

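View pics/s6.png

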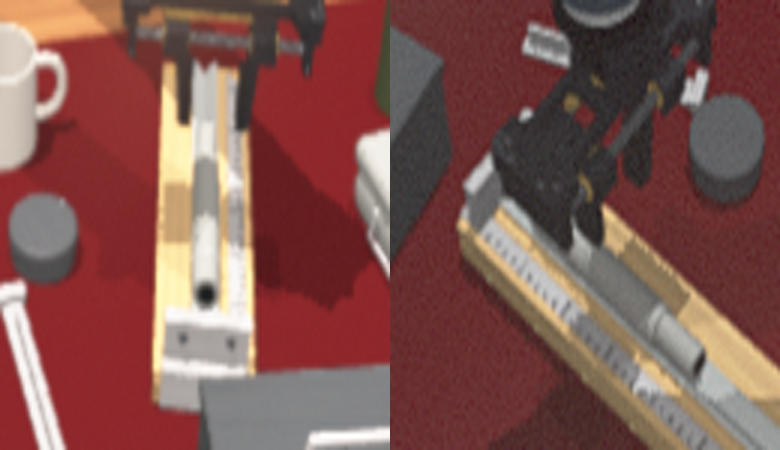

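Request:
drive_tool --pt "-0.15 0.045 0 0 0 0 255" --pt "-0.3 0.09 0 0 0 0 255" --pt "-0.45 0.137 0 0 0 0 255" --pt "-0.575 0.175 0 0 0 0 255" --pt "-0.575 0.175 0 0 0 0 255"

```text
t: 10.93
tcp_pos: [0.4645, 0.2183, 0.1327]
tool_rot: [0.103, 0.701, -0.103, 0.698]
contact_force: [0.2, -1.0, -0.7]
finger_gap: 0.0118
```

Request:
drive_tool --pt "0 0 0 0 0 0 255" --pt "0 0 0 0 0 0 255" --pt "0 0 0 0 0 0 255"

```text
t: 11.18
tcp_pos: [0.4713, 0.2158, 0.1331]
tool_rot: [0.106, 0.699, -0.106, 0.699]
contact_force: [1.2, -0.4, -0.3]
finger_gap: 0.0002
```

```bash
python3 w.py w7
```

```text
11.1833 [0.47134661 0.21577742 0.13312766] x [ 0.001  0.    -1.   ] yaw y 72.80811740898265 [ 1.20079619 -0.42051039 -0.32170211] 0.00018723348016885121
```

View pics/w7.png

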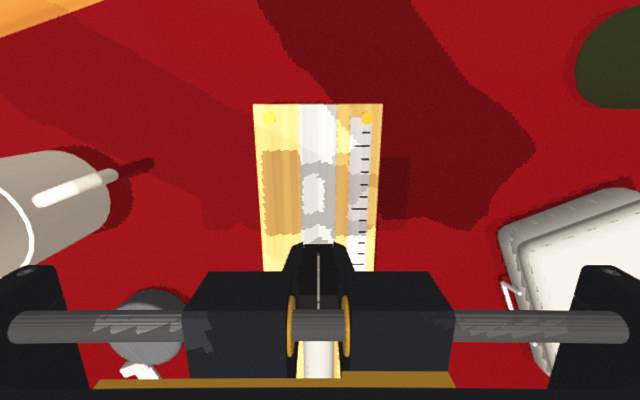

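Request:
drive_tool --pt "0 0 -0.1 0 0 0 255" --pt "0 0 -0.22 0 0 0 255" --pt "0 0 -0.32 0 0 0 255" --pt "0 0 -0.37 0 0 0 255" --pt "0 0 -0.385 0 0 0 255"

```text
t: 11.65
tcp_pos: [0.4696, 0.2155, 0.0544]
tool_rot: [0.105, 0.7, -0.106, 0.698]
contact_force: [-0.9, -0.4, -0.4]
finger_gap: 0.0003
```

Request:
drive_tool --pt "0 0 0 0 0 0 255" --pt "0 0 0 0 0 0 255"

```text
t: 11.82
tcp_pos: [0.4707, 0.2165, 0.0568]
tool_rot: [0.105, 0.699, -0.105, 0.7]
contact_force: [0.7, 0.2, 0.4]
finger_gap: 0.0006
```

Run:
```python
from h import *
a=[];s=observe();print(s['t'],s['tcp_pos'],s['contact_force'])
for n in ['scene','side']:
    c=optics.camera(n);u=topix(c,[[.56,.18,.06]])[0].astype(int)
    a.append(cv2.resize(c['pixels'][u[1]-55:u[1]+55,u[0]-65:u[0]+65],None,fx=3,fy=4.5,interpolation=cv2.INTER_CUBIC))
save('s8',np.hstack(a))
```

```text
11.8167 [0.47072407 0.21649599 0.05675707] [0.68399495 0.18219469 0.36835804]
```

View pics/s8.png

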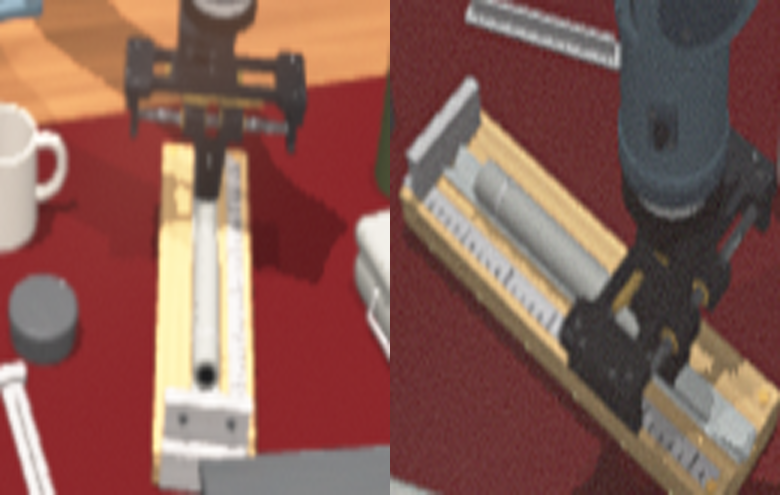

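Request:
drive_tool --pt "0.038 -0.0117 0 0 0 0 255" --pt "0.076 -0.0234 0 0 0 0 255" --pt "0.115 -0.035 0 0 0 0 255" --pt "0.153 -0.0467 0 0 0 0 255" --pt "0.191 -0.0584 0 0 0 0 255"

```text
t: 12.33
tcp_pos: [0.5089, 0.2046, 0.0562]
tool_rot: [0.105, 0.699, -0.105, 0.699]
contact_force: [-2.4, 0.9, 0.9]
finger_gap: 0.0005
```

```bash
cat > s.py <<'E'
from h import *
import sys
a=[];s=observe();print(s['t'],s['tcp_pos'],s['contact_force'])
for n in ['scene','side']:
    c=optics.camera(n);u=topix(c,[[.66,.16,.05]])[0].astype(int)
    a.append(cv2.resize(c['pixels'][u[1]-32:u[1]+32,u[0]-32:u[0]+32],None,fx=6,fy=6,interpolation=cv2.INTER_CUBIC))
save(sys.argv[1],np.hstack(a))
E
python3 s.py s9
```

```text
12.3333 [0.50888914 0.20457439 0.05622842] [-2.35015127  0.91960015  0.86065779]
```

View pics/s9.png

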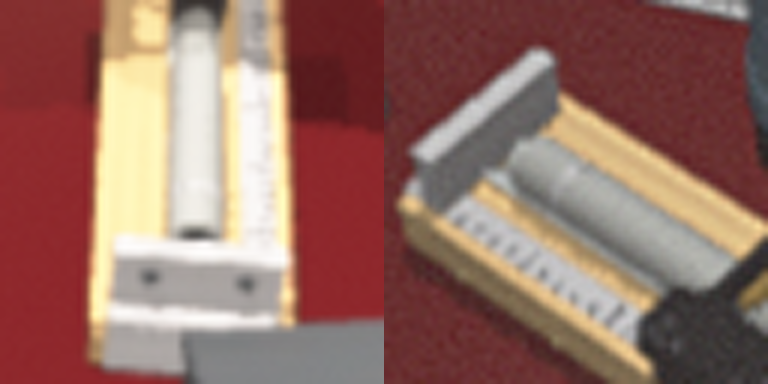

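Request:
drive_tool --pt "0.012 -0.0036 0 0 0 0 255" --pt "0.024 -0.0073 0 0 0 0 255" --pt "0.036 -0.011 0 0 0 0 255" --pt "0.048 -0.0146 0 0 0 0 255"

```text
t: 12.77
tcp_pos: [0.5175, 0.2016, 0.056]
tool_rot: [0.105, 0.7, -0.105, 0.699]
contact_force: [-0.7, -0.2, 0.6]
finger_gap: 0.0006
```

```bash
python3 s.py s10
```

```text
12.7667 [0.51747971 0.2016116  0.0559883 ] [-0.73769828 -0.17971658  0.56954689]
```

View pics/s10.png

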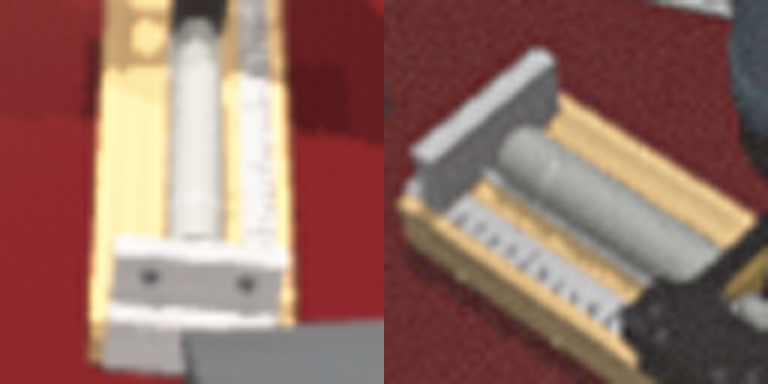

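Request:
drive_tool --pt "0.007 -0.002 0 0 0 0 255" --pt "0.014 -0.004 0 0 0 0 255" --pt "0.021 -0.0064 0 0 0 0 255" --pt "0.028 -0.0086 0 0 0 0 255" --pt "0.028 -0.0086 0 0 0 0 255"

```text
t: 13.28
tcp_pos: [0.5238, 0.1998, 0.0561]
tool_rot: [0.105, 0.699, -0.105, 0.699]
contact_force: [-0.8, 0.3, 0.4]
finger_gap: 0.0005
```

Request:
drive_tool --pt "0.005 -0.0015 0 0 0 0 255" --pt "0.01 -0.003 0 0 0 0 255" --pt "0.01 -0.003 0 0 0 0 255"

```text
t: 13.53
tcp_pos: [0.5256, 0.1993, 0.0561]
tool_rot: [0.105, 0.699, -0.105, 0.699]
contact_force: [-2.6, -0.2, -0.2]
finger_gap: 0.0003
```

Request:
drive_tool --pt "0.005 -0.0015 0 0 0 0 255" --pt "0.01 -0.003 0 0 0 0 255" --pt "0.01 -0.003 0 0 0 0 255"

```text
t: 13.78
tcp_pos: [0.5276, 0.1987, 0.0561]
tool_rot: [0.105, 0.699, -0.105, 0.699]
contact_force: [-1.5, -0.3, -0.4]
finger_gap: 0.0004
```

```bash
python3 s.py s11
```

```text
13.7833 [0.52764302 0.19869402 0.05614335] [-1.52635847 -0.29099118 -0.37723688]
```

View pics/s11.png

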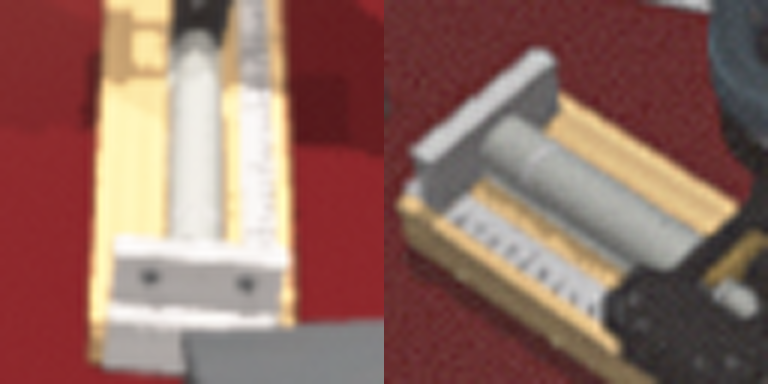

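Request:
drive_tool --pt "0.005 -0.0015 0 0 0 0 255" --pt "0.01 -0.003 0 0 0 0 255" --pt "0.01 -0.003 0 0 0 0 255"

```text
t: 14.13
tcp_pos: [0.5295, 0.1981, 0.0561]
tool_rot: [0.105, 0.699, -0.105, 0.699]
contact_force: [-1.0, -0.8, 0.5]
finger_gap: 0.0004
```

Request:
drive_tool --pt "0.005 -0.0015 0 0 0 0 255" --pt "0.005 -0.0015 0 0 0 0 255" --pt "0.005 -0.0015 0 0 0 0 255"

```text
t: 14.38
tcp_pos: [0.5296, 0.1981, 0.056]
tool_rot: [0.105, 0.7, -0.105, 0.699]
contact_force: [-5.5, 0.6, 3.4]
finger_gap: 0.0006
```

Request:
drive_tool --pt "0.005 -0.0015 0 0 0 0 255" --pt "0.005 -0.0015 0 0 0 0 255" --pt "0.005 -0.0015 0 0 0 0 255"

```text
t: 14.63
tcp_pos: [0.5296, 0.1981, 0.056]
tool_rot: [0.105, 0.7, -0.105, 0.698]
contact_force: [-8.6, 1.2, 6.1]
finger_gap: 0.0004
```

```bash
python3 s.py s12
```

```text
14.6333 [0.52963223 0.19808195 0.05595403] [-8.56341525  1.16554233  6.11031825]
```

View pics/s12.png

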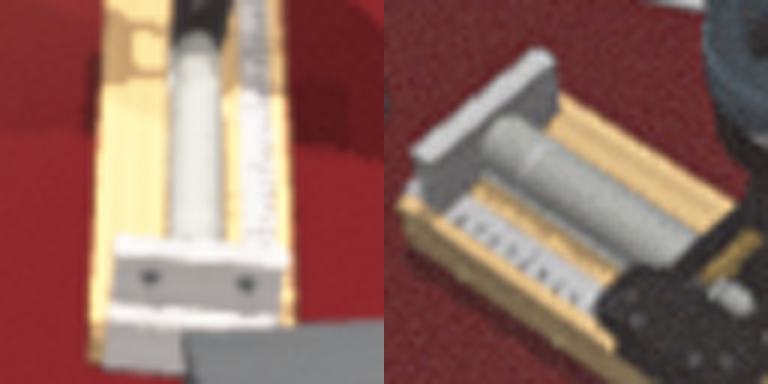

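Run:
```python
from h import *
c=optics.camera('side');u=topix(c,[[.58,.18,.05]])[0].astype(int)
save('s13',cv2.resize(c['pixels'][u[1]-55:u[1]+55,u[0]-75:u[0]+75],None,fx=5,fy=5,interpolation=cv2.INTER_CUBIC))
```

```text
(no output)
```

View pics/s13.png

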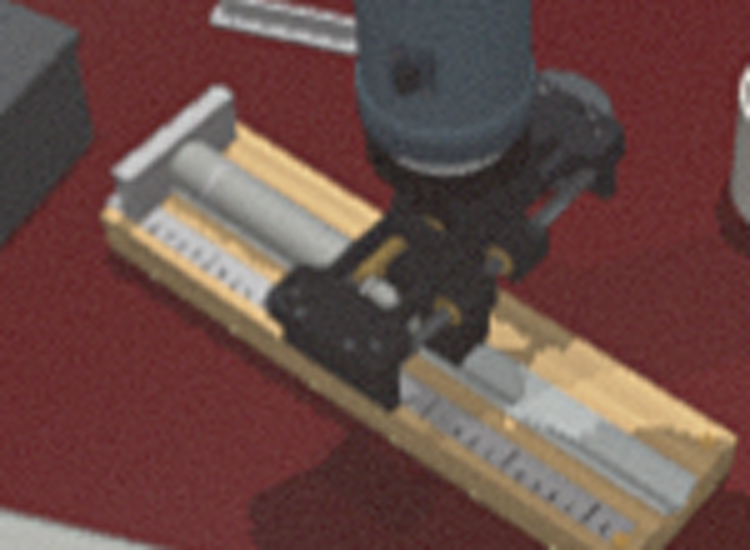

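Request:
drive_tool --pt "-0.02 0.006 0 0 0 0 255" --pt "-0.06 0.018 0 0 0 0 255" --pt "-0.12 0.036 0 0 0 0 255" --pt "-0.13 0.04 0.15 0 0 0 255" --pt "-0.13 0.04 0.35 0 0 0 255"

```text
t: 15.2
tcp_pos: [0.5025, 0.2051, 0.1243]
tool_rot: [0.104, 0.701, -0.106, 0.698]
contact_force: [0.9, 0.4, 0.9]
finger_gap: 0.0004
```

Request:
drive_tool --pt "0.1 -0.03 0.15 0 0 0 255" --pt "0.2 -0.06 0.3 0 0 0 255" --pt "0.3 -0.09 0.45 0 0 0 255" --pt "0.3 -0.09 0.45 0 0 0 255" --pt "0.3 -0.09 0.45 0 0 0 255"

```text
t: 15.62
tcp_pos: [0.5675, 0.1873, 0.2179]
tool_rot: [0.107, 0.697, -0.105, 0.701]
contact_force: [-0.2, 0.2, -1.4]
finger_gap: 0.0005
```

```bash
python3 w.py w14 pole_mid:.0468 pole_butt:.0468 gauge_stop:.0468; python3 s.py s14
python3 - <<'E'
from h import *
st=observe();c=optics.camera('wrist')
save('w14z',cv2.resize(c['pixels'][60:310,240:400],None,fx=2.4,fy=2.4,interpolation=cv2.INTER_CUBIC))
E
```

```text
15.6167 [0.56752282 0.18726915 0.21789269] x [ 0.005  0.001 -1.   ] yaw y 72.7706029026193 [-0.24071672  0.20273698 -1.39867713] 0.0004641098228312977
pole_mid 0.79 [313.5 238. ] [0.6239 0.1648 0.0468]
pole_butt 0.74 [139.9 370.5] [ 0.7312 -0.0964  0.0468]
pole_butt 0.67 [317.1 308.2] [0.7107 0.1418 0.0468]
15.8167 [0.56381776 0.18772813 0.21459893] [0.3485483  0.4018419  0.48613759]
```

View pics/w14.png

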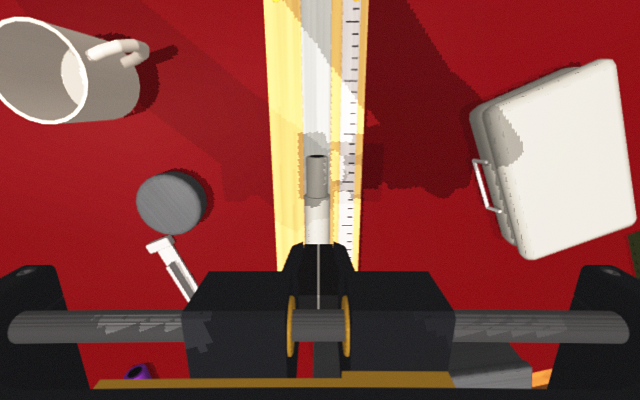

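View pics/s14.png

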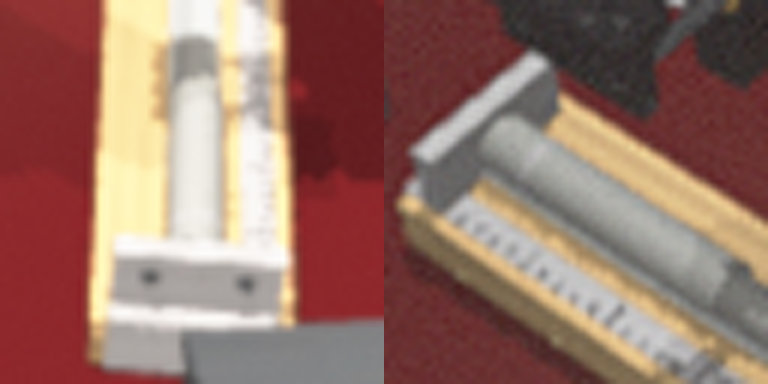

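Request:
drive_tool --pt "0.15 -0.045 0 0 0 0 0" --pt "0.3 -0.09 -0.05 0 0 0 0" --pt "0.45 -0.135 -0.15 0 0 0 0" --pt "0.6 -0.18 -0.3 0 0 0 0" --pt "0.6 -0.18 -0.3 0 0 0 0"

```text
t: 16.38
tcp_pos: [0.6861, 0.1468, 0.148]
tool_rot: [0.105, 0.701, -0.109, 0.697]
contact_force: [-2.3, -2.1, -2.1]
finger_gap: 0.0317
```

Request:
drive_tool --pt "0 0 0 0 0 0 0" --pt "0 0 0 0 0 0 0" --pt "0 0 0 0 0 0 0" --pt "0 0 0 0 0 0 0"

```text
t: 16.72
tcp_pos: [0.6853, 0.153, 0.1581]
tool_rot: [0.105, 0.699, -0.104, 0.7]
contact_force: [0.2, -0.5, 0.3]
finger_gap: 0.0582
```

```bash
python3 w.py w15 pole_mid:.0468 pole_butt:.0468 gauge_stop:.0468
python3 - <<'E'
from h import *
st=observe();c=optics.camera('wrist')
M=R.from_euler('z',-16.96,degrees=True).as_matrix()
save('w15z',cv2.resize(c['pixels'][100:260,220:420],None,fx=3.7,fy=3.7,interpolation=cv2.INTER_CUBIC))
E
```

```text
16.7167 [0.68525899 0.1529778  0.1581058 ] x [ 0.002  0.001 -1.   ] yaw y 72.99445567828735 [ 0.24934792 -0.51976665  0.28155898] 0.05819944736822536
pole_mid 0.95 [315.1 126.7] [0.6257 0.1687 0.0468]
pole_butt 0.73 [313.6 231. ] [0.7089 0.1416 0.0468]
gauge_stop 0.72 [314.9 234.1] [0.712  0.1418 0.0468]
```

View pics/w15.png

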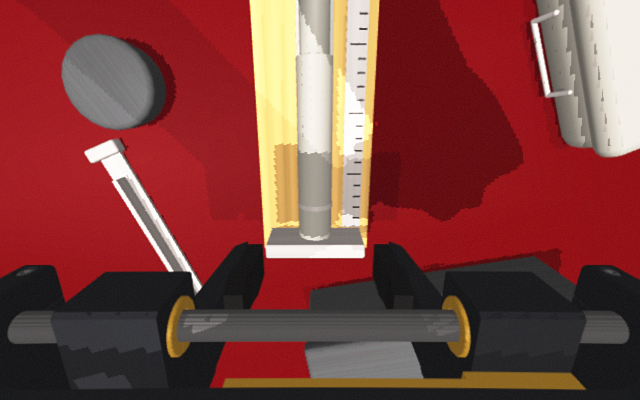

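View pics/w15z.png

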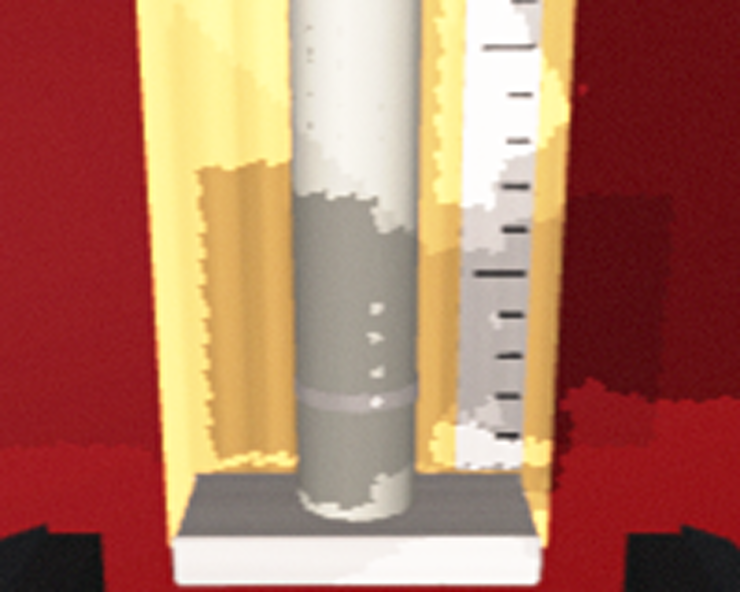

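Run:
```python
from h import *
st=observe();c=optics.camera('wrist');print(st['tcp_pos'])
d=np.array([.9565,-.2917,0])
for s in [0,.002,.004,.006]:
    o=np.array([.708,.1432,0])+s*d
    print(s,'base %.1f top %.1f'%tuple(topix(c,[o+[0,0,.032],o+[0,0,.068]],st)[:,1]),'pole top gap0,2,4:',np.round([topix(c,[o-g*d+[0,0,.0608]],st)[0,1] for g in (0,.002,.004)],1), topix(c,[o+[0,0,.0608]],st)[0,0])
g=c['pixels'][:,:,:].astype(int)
for v in range(224,252):print(v,g[v,285],g[v,315])
```

```text
[0.68541586 0.15180485 0.15694973]
0 base 223.2 top 240.2 pole top gap0,2,4: [236.5 234.2 231.9] 316.4934058426195
0.002 base 225.3 top 242.5 pole top gap0,2,4: [238.7 236.5 234.2] 316.5039740903309
0.004 base 227.3 top 244.8 pole top gap0,2,4: [240.9 238.7 236.5] 316.51448872107153
0.006 base 229.4 top 247.1 pole top gap0,2,4: [243.2 240.9 238.7] 316.5249501986822
224 [255 238 140] [165 156 146]
225 [230 179  97] [163 159 146]
226 [219 169  93] [166 158 148]
227 [216 167  97] [164 157 147]
228 [133 120 111] [164 158 146]
229 [122 113 113] [164 159 147]
230 [120 115 113] [164 158 146]
231 [124 116 115] [164 157 145]
232 [124 118 113] [162 155 144]
233 [121 114 111] [162 157 144]
234 [121 111 109] [165 159 148]
235 [121 113 111] [163 156 146]
236 [126 121 117] [165 158 145]
237 [129 121 116] [177 171 158]
238 [128 120 118] [237 233 222]
239 [129 121 117] [239 235 224]
240 [128 120 113] [213 204 190]
241 [125 116 115] [133 125 119]
242 [121 116 113] [121 112 111]
243 [120 114 110] [120 113 111]
244 [128 120 117] [132 126 125]
245 [211 200 196] [222 210 206]
246 [242 235 233] [243 237 234]
247 [249 244 241] [247 242 239]
248 [247 243 239] [247 242 238]
249 [248 243 240] [247 242 239]
250 [248 244 241] [247 242 239]
251 [248 244 240] [248 243 240]
```

Run:
```python
from h import *
for n in ['scene','side']:
    c=optics.camera(n)
    for k in ['mug','dubbin','stake']:
        d=models.tip_of(n,k)
        if d: print(n,k,np.round(plane(c,[d[0]['point']],0)[0],3))
s=observe();print(s['t'],s['contact_force'],s['finger_gap'])
print(close_job())
```

```text
scene mug [0.416 0.007 0.   ]
scene dubbin [0.557 0.013 0.   ]
scene stake [ 0.681 -0.023  0.   ]
side mug [0.409 0.006 0.   ]
side dubbin [ 0.553  0.018 -0.   ]
side stake [ 0.67 -0.01  0.  ]
17.4167 [-0.22957206  0.5730847   0.5070447 ] 0.08815216874562329
the job is handed in; nothing more can be done
None
```

The pole section is lying in the V-groove with its plain, wide end against the stop plate. I handed the job in at about 17.4 s of the 53 s allowed, and no verdict is reported.

- **Which pole:** three things could pass for it: the large white section, the small white one and the purple one. I took the small white one, since the right one is not purple and is the smaller of its colour.
- **Placing:** I set it in the groove about 39 mm short of the stop and let go, and the pictures showed it seated. I then pushed it by the spigot end with closed fingers. The tool stopped moving while the force rose from 5.5 to 8.6 N, so I backed off.
- **Last checks:** the final wrist picture puts the plain end about 0.4 mm from the stop face. The pole lines up with the groove to within about 1 mm. The gripper is open above the gauge and reads no real contact force.
- **Small doubts:**
  - During the final push there was an upward force of about 6 N on the tool. The pole still looked seated after release, but I did not measure its height or tilt.
  - The network's readings for the mug, dubbin tin and stake differ from the first ones by 4–21 mm. The readings scatter by up to about 20 mm between the two cameras anyway. The arm never came near these three or the other bystanders.

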